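# Mount the show card and hold the clip open over its edge

## Robot

A 7-joint arm with a two-finger parallel gripper is mounted at the origin on a cart in front of the work surface, level with it; the furniture and walls round the work are solid. World frame = base frame: x ahead of the robot, y to its left, z up, the work surface at z = 0. Lengths are in m, angles in rad, forces in N, time in s.
With the tool pointing down it reaches from about 0.4 to 0.85 m from the base axis. Payload 6.9 kg.
Tool frame: the origin (TCP) lies midway between the tips of the shut fingers; the grasp point (between the pads) lies 19 mm behind it; z points along the fingers, y is the line along which they close (so a half turn about z gives the same grasp; the last joint's range is limited). The gripper opens to 85 mm and grips with 20 to 120 N. Pads are 22 mm wide; open, the fingers measure 114 mm over their backs; the gripper's body (76 mm by 85 mm) begins 54 mm behind the grasp point. The pads swing forward as they close: fully open they stand 13 mm farther back than shut.
Start: joints at [-1.052, 0.507, -0.238, 1.5, 0.126, 1.149, -0.155], TCP at [0.251, 0.572, 0.231] pointing down, gripper open.
Joint ranges: [-3.08, 3.08], [-0.24, 2.05], [-1.43, 1.35], [0, 2.5], [-1.52, 4.66], [0.17, 1.96], [-2.89, 2.89]. Speed limits (rad/s): [2.39, 2.39, 3.14, 3.14, 3.14, 3.14, 3.14].

## Interface

Orientations are given as a unit quaternion [x, y, z, w].
In Python, from rig import env, vision, workorder gives the robot as it stands.
- The arm moves only by the shell command python3 -m pendant 'ROWS' [FORCE]. ROWS is JSON, one flat list of numbers, 7 for each row, row after row: the turn, a rotation vector about the tool's x, y, z normalised to -1 to 1, where 1 is 90 degrees, then the shift along the tool's x, y, z normalised to -1 to 1, where 1 is 0.1 m, then the opening, from 0 (shut) to 1 (fully open). A call has 1 to 20 rows; each row is the pose to reach, as a shift and turn from the pose commanded when the call began, along the tool's axes at that moment; what a row does not reach only later rows make up. A row lasts 1/12 s, in which the tool goes at most 41.7 mm and 7.16 degrees, less where a joint would pass 70% of its speed; a pose out of reach is approached as far as the arm can. A call with a number of a shift or a turn outside -1 to 1 is refused whole. A call with a gripper value outside its range is refused whole. The fingers move at their own pace and stop on an object; FORCE is the grip in N (left out, the last holds). Time passes only in rows, so rows that repeat a pose let the fingers close. It gives the time, the measured TCP pose, the force, the opening and the grip force at its end, in the units of the state.
- env.state(): the state, without advancing time (a new reading comes with each control period).
- vision.capture(name): name is "side" or "top"; returns a dict with "image" (400x640x3 uint8, blue, green, red), "mtx" (3x3 intrinsics, pixels), "rvec" (rotation vector, rad) and "tvec" (3), from world to camera coordinates, as OpenCV has them. Camera axes: x right, y down, z forward; pixel columns grow to the right and rows downward; lengths in m; the calibration is good to about 2 mm. A picture is of the moment at which its call begins. There is no depth.
- workorder.finish_job(): hands the job in; it is judged then, once.
Trained networks look in a picture, given as the dict that the camera call returned (one of the last four; its "shot" number tells which), for a name from the list of things; names that differ only in an ending like _2 or _b are one class to them, and where a whole thing is asked for, a point or a joint stands for the part that bears it (a point fixed in the world has none). Each returns a list of dicts, best first, with "p" (0 to 1); they miss things now and then, are a little off and sometimes report something else, mostly with a low value. They report only what shows in the picture. A call takes as long as a camera call.
- vision.cut_out(picture, label): "pixels" (400x640 bool, what is visible of it) and "extent" ([left, top, right, bottom] in pixels, round what is visible of it).
- vision.place_of(picture, label): "uv" ([column, row] in pixels: a listed point, or the origin of a listed thing).
The state is a dict: "t": time; "joints": joint angles; "joint_velocities": joint speeds; "joint_torque": joint torques, N m; "position": TCP position; "orientation": TCP orientation; "ft_force": force on the tool from outside, world axes, zero at the start; "wrist_torque": the same for the moment, N m; "grip_width": finger opening in m; "grip_force": force on a finger pad.
Only numpy, scipy, OpenCV 4.12 (cv2) and the standard library are available. Lean on these libraries where they do the work, as an engineer would, in place of code of your own. Each camera call takes 0.05 s, during which the arm holds its last target. There are 200 camera calls.

## Task

Slide the show-card head's socket over the post of the counter stand until it sits fully home on the shoulder, card squarely facing out across the counter (parallel to its front edge), and let go. Then squeeze the red clip wide open by its handles, lift it off the strip and lower it over the middle of the card's top edge, one jaw well down on each side and neither touching the card. Finish there still holding the clip squeezed open in the gripper, so that I can slip an offer ticket in beside the card; leave the blue clip on the strip and everything else where it is.

Things in the scene. Friction and masses are not known exactly. Their poses are not given: they have to be found in the camera images.
- head_grip (a point): Show-card head (loose, 160 g, 98 mm tall, same from both sides), standing upright. Point: centre of its black card frame, 8 mm thick (x), 92 mm wide (y), 36 mm high (z), 54 mm above the underside. A cream card with green top band, 4 mm thick, 84 mm wide, stands 26 mm above the frame. Below it: socket tube 32 mm across, flange 48 mm across. Pinch the frame across x from above, astride the card.
- head_socket (a point): Centre of the mouth of the head's socket, on its underside: a round blind hole opening downward, 15 mm wide, 31 mm deep. Same axes as head_grip.
- card_top (a point): Middle of the card's top edge, 98 mm above the head's underside, 44 mm above head_grip. x across the card's 4 mm thickness, y along the edge, z up. The card faces out squarely when this x lies along world x, either way round.
- stand: Fixed counter stand: dark round foot 110 mm across and an upright steel post 12 mm in diameter; origin on the counter under the post, axes along the world's. A shoulder collar 26 mm across on the post has its top at 60 mm, where the head's underside comes to rest; the post goes on above it to 87 mm, its last 6 mm tapering to 6 mm across.
- stand_shoulder (a point): Centre of the top of the stand's shoulder collar, 60 mm above the counter.
- rail: Fixed clip strip: steel base plate 164 mm long (y), 4 mm thick; upright lip 4 mm thick (x), 160 mm long (y), top edge at 72 mm; origin on the counter under the lip's middle. Both clips are clamped astride the lip's top edge. Close behind the strip (+x, to the left) a fixed slicer stands 410 mm high: swing the arm round in front of it, not across it.
- clip_grip (a point): Red sprung clip (loose, 60 g), handles up, jaws down. Point between the handles, 22 mm above the pivot, fixed to half a. x from half b to half a (squeezing direction), y along the pivot, z up. 36 mm wide (y). Handles reach 3 to 36 mm above the pivot, flared at rest: 40 mm over the top outsides; squeezed fully: parallel, 17 mm outside, about 10 N. Half a tilts up to 0.3 rad when squeezed.
- clip_jaw_a (a point): Tip of the red clip's jaw a, middle of its width, 34 mm below the pivot. Each jaw is 4 mm thick at the tip and this point is in the middle of that. Fully open, the jaws stand 24 mm apart inside at the tips and 18 mm apart 18 mm below the pivot; the pivot coil reaches 4 mm below the pivot.
- clip_jaw_b (a point): Tip of the red clip's jaw b, as for jaw a, on the other side. At rest on the strip both tips lie 16 mm below the lip's top edge.
- clip_red_lever (a joint): Opening angle of the red clip: 0 clamped on a 4 mm card or the strip, 0.60 rad squeezed fully open (stop). A spring closes it.
- clip_red: The red clip as a solid (half a with the sprung half b); origin on the pivot axis, 22 mm below clip_grip at rest.
- head: The show-card head as a solid; origin at the centre of its underside.
- clip_blue_center (a point): Blue clip, of the same make, parked on the strip 70 to 110 mm from the red one; stays there. Point at its pivot.
- bowl: Bystander: glazed bowl of tasting cubes, 124 mm across, 46 mm high. Leave alone.
- picks: Bystander: jar of wooden picks, 48 mm across, 73 mm high. Leave alone.
- cheese: Bystander: yellow cheese wedge, 83 x 133 x 61 mm. Leave alone.
- thermometer: Bystander: white probe thermometer, 207 mm long, lying near the front edge. Leave alone.

How it is judged:
By the outcome, as a careful person would: the job done as asked, in the order asked, and still so for the second after the job is handed in, while the arm keeps its last pose, push and grip.
It also fails if it takes over 64 s, if anything falls off the work surface, if the arm or the gripper's body presses on something with over 40 N, if the wrist force passes 120 N, or if a joint passes its speed limit or range.

## Working session

There is one attempt and no reset: what is moved stays moved. The work goes in short steps, Python scripts to look and compute and a shell command to move; the robot and the scene stay as the last step left them, time stands still between calls to the robot, and variables do not carry over. Pictures are saved under pics/ and viewed, at most 10 in all, crops included, and the job is handed in when it is done.

```bash
ls; mkdir -p pics; cat > h.py <<'E'
import numpy as np, cv2
from rig import env, vision, workorder
from scipy.spatial.transform import Rotation as R
def P(c):
    Rm=cv2.Rodrigues(np.array(c["rvec"],float))[0]; t=np.array(c["tvec"],float).ravel()
    return np.array(c["mtx"],float),Rm,t
def ray(c,uv):
    K,Rm,t=P(c); d=Rm.T@np.linalg.inv(K)@np.array([uv[0],uv[1],1.]); return -Rm.T@t,d/np.linalg.norm(d)
def at_z(c,uv,z):
    o,d=ray(c,uv); return o+d*(z-o[2])/d[2]
def tri(obs):
    A=np.zeros((3,3));b=np.zeros(3);rs=[ray(c,u) for c,u in obs]
    for o,d in rs:
        M=np.eye(3)-np.outer(d,d);A+=M;b+=M@o
    x=np.linalg.solve(A,b); return x,max(np.linalg.norm(np.cross(x-o,d)) for o,d in rs)
def proj(c,p):
    K,Rm,t=P(c); return cv2.projectPoints(np.array(p,float).reshape(-1,3),Rm,t,K,None)[0].reshape(-1,2)
def where(s,t,l):
    a=vision.place_of(s,l);b=vision.place_of(t,l)
    print(l,[(np.round(q["uv"],1).tolist(),round(q["p"],2)) for q in a[:2]],[(np.round(q["uv"],1).tolist(),round(q["p"],2)) for q in b[:2]],end=" ")
    if a and b:
        x,e=tri([(s,a[0]["uv"]),(t,b[0]["uv"])]);print(np.round(x,4),round(e,4))
    else: print()
def tool(p,yaw=None):
    "world target TCP -> shift in tool axes (units 0.1 m)"
    s=env.state();Rt=R.from_quat(s["orientation"]).as_matrix();return Rt.T@(np.array(p)-s["position"])*10
E
python3 - <<'E'
from h import *
s=vision.capture("side");t=vision.capture("top")
cv2.imwrite("pics/s0.png",s["image"]);cv2.imwrite("pics/t0.png",t["image"])
for c in(s,t): print(np.round(ray(c,(320,200)),3).tolist())
for l in["head_grip","head_socket","card_top","stand","stand_shoulder","rail","clip_grip","clip_jaw_a","clip_jaw_b","clip_red","clip_blue_center","bowl","picks","cheese"]: where(s,t,l)
st=env.state();print(st);print(R.from_quat(st["orientation"]).as_matrix().round(3))
E
```

```text
pics
[[0.787, 0.666, 1.228], [-0.167, -0.502, -0.848]]
[[0.443, -0.033, 1.249], [0.097, 0.005, -0.995]]
head_grip [([316.6, 133.7], 0.61), ([403.5, 263.8], 0.59)] [([427.0, 229.4], 0.88), ([423.9, 231.1], 0.52)] [ 0.4857 -0.2774  0.0316] 0.0036
head_socket [([391.1, 258.7], 0.5)] [([424.9, 230.5], 0.67)] [ 0.3955 -0.1791 -0.4188] 0.2093
card_top [([313.2, 120.8], 0.65)] [([432.0, 225.3], 0.88)] [ 0.4939 -0.2768  0.0952] 0.0018
stand [([302.6, 210.4], 0.91), ([303.7, 198.8], 0.37)] [([329.6, 186.2], 0.86)] [ 0.6008 -0.0514 -0.0128] 0.0015
stand_shoulder [([300.8, 199.2], 0.6)] [([326.8, 179.8], 0.71), ([242.9, 261.5], 0.4)] [ 0.6061 -0.0438  0.0629] 0.0011
rail [([391.1, 259.6], 0.81)] [([231.4, 257.3], 0.71)] [0.4282 0.1861 0.0115] 0.0011
clip_grip [([391.1, 231.6], 0.72), ([267.1, 260.6], 0.19)] [([240.3, 262.3], 0.65)] [0.4204 0.1494 0.0997] 0.0037
clip_jaw_a [([388.0, 239.4], 0.74), ([391.4, 239.7], 0.51)] [([245.9, 256.9], 0.75), ([245.0, 259.4], 0.42)] [0.4274 0.1458 0.055 ] 0.0011
clip_jaw_b [([388.0, 239.4], 0.74), ([391.4, 239.7], 0.51)] [([245.9, 256.9], 0.75), ([245.0, 259.
[... 621 characters left out ...]
t_velocities': array([-3.86267505e-04, -8.26249051e-04, -6.71802402e-04, -1.30008907e-04,
        6.97767061e-04,  9.18260089e-05,  2.95965650e-05]), 'joint_torque': array([-2.42480846e-04, -6.20350027e+01, -2.18486264e+00, -2.49963731e+01,
        1.39112657e-02,  2.33413499e-03, -1.97312204e-05]), 'position': array([0.25075755, 0.5724734 , 0.23127737]), 'orientation': array([ 2.04951300e-01,  9.78772172e-01, -2.22888246e-05, -3.91781754e-06]), 'ft_force': array([ 0.37131074,  0.63522937, -0.11852908]), 'wrist_torque': array([ 0.04781009, -0.01018687, -0.01685372]), 'grip_force': 0.0, 'grip_width': 0.08535278056693067}
[[-0.916  0.401 -0.   ]
 [ 0.401  0.916 -0.   ]
 [-0.    -0.    -1.   ]]
```

View pics/s0.png

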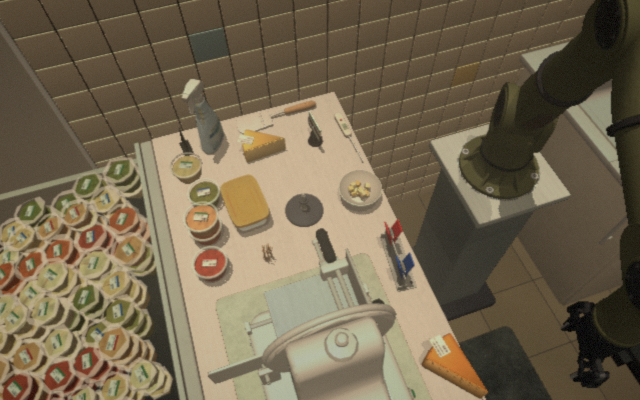

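View pics/t0.png

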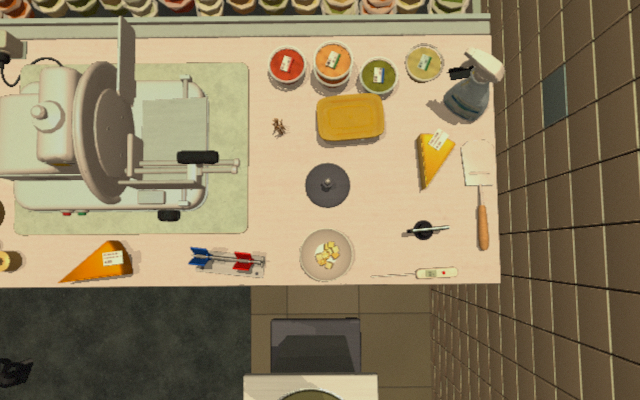

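The side view shows the head at (314,130), stand at (303,210), red clip at (393,231) and blue clip at (405,263). The top view shows the head at (425,230), red clip at (243,261) and stand at (327,185). Next I need the yaws, so I'll look closer.

```bash
python3 - <<'E'
from h import *
s=vision.capture("side");t=vision.capture("top")
f=lambda c,x,y,w,h:cv2.resize(c["image"][y:y+h,x:x+w],(400,300),interpolation=cv2.INTER_CUBIC)
a=f(t,385,200,80,60);b=f(t,180,230,100,75);c=f(s,275,95,80,60);d=f(s,355,205,100,75)
cv2.imwrite("pics/z0.png",np.vstack([np.hstack([a,b]),np.hstack([c,d])]))
m=vision.cut_out(t,"head");print([(q["extent"],q["p"]) for q in m[:2]])
# proj model of head at estimate for various yaws
for l in["head","clip_red","clip_blue_center"]: where(s,t,l)
E
```

```text
[([410.2, 216.9, 451.1, 240.2], 0.87)]
head [([314.3, 141.5], 0.55)] [([426.8, 225.2], 0.97)] [ 0.4948 -0.2841 -0.0101] 0.0067
clip_red [] [([242.1, 260.0], 0.61), ([325.0, 182.1], 0.55)] 
clip_blue_center [([403.9, 264.9], 0.8)] [([199.0, 255.2], 0.76)] [0.4325 0.2436 0.1003] 0.0013
```

View pics/z0.png

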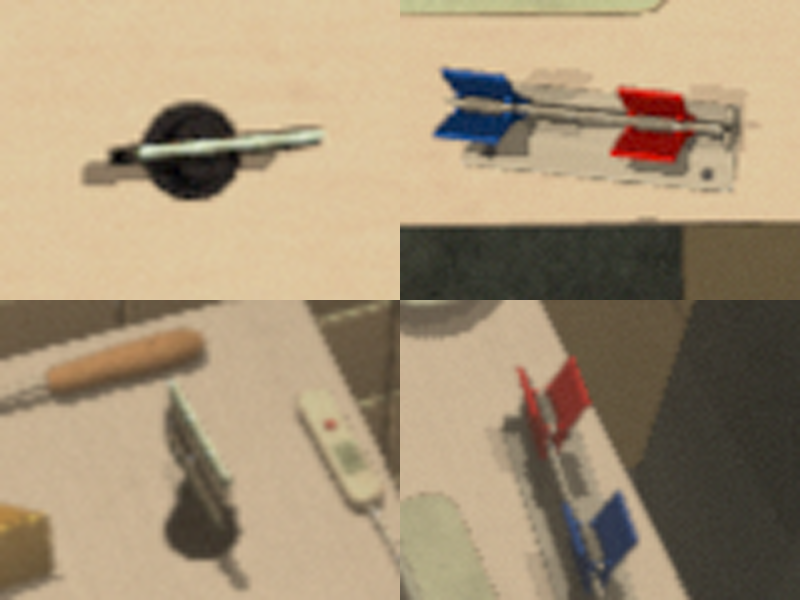

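```bash
python3 - <<'E'
from h import *
s=vision.capture("side");t=vision.capture("top")
L=at_z(t,(413,230.4),.098);Rr=at_z(t,(449.6,227),.098);print("card top",L,Rr,(L+Rr)/2,np.linalg.norm(L-Rr))
L2=at_z(s,(321,132),.098);R2=at_z(s,(309.4,111.6),.098);print("card side",L2,R2,(L2+R2)/2,np.linalg.norm(L2-R2))
d=(L-Rr);print("yaw of card y-axis deg",np.degrees(np.arctan2(-d[0],d[1])))
d=L2-R2;print("yaw side",np.degrees(np.arctan2(-d[0],d[1])))
a=at_z(t,(191.8,256),.072);b=at_z(t,(263.75,261.75),.072);d=a-b;print("lip",a,b,(a+b)/2,np.linalg.norm(d),np.degrees(np.arctan2(-d[0],d[1])))
q=[at_z(t,(180+(x-400)/4,230+y/4),.126) for x,y in[(619,90),(685,97),(613,157),(680,160)]];print("red handles",np.round(q,4),np.mean(q,0))
q=[at_z(t,(180+(x-400)/4,230+y/4),.126) for x,y in[(443,70),(515,80),(434,138),(505,142)]];print("blue handles",np.mean(q,0))
print(at_z(t,(385+190/5,200+150/5),.003))
E
```

```text
card top [ 0.48446742 -0.23434814  0.098     ] [ 0.49131414 -0.31620627  0.098     ] [ 0.48789078 -0.27527721  0.098     ] 0.0821439644309951
card side [ 0.48524664 -0.22497391  0.098     ] [ 0.49231186 -0.31179631  0.098     ] [ 0.48877925 -0.26838511  0.098     ] 0.08710939007519417
yaw of card y-axis deg 4.781165449604789
yaw side 4.652223919917927
lip [0.43167462 0.26626399 0.072     ] [0.41720662 0.10213232 0.072     ] [0.42444062 0.18419816 0.072     ] 0.16476810768555122 -5.037530658094707
red handles [[0.4389 0.1591 0.126 ]
 [0.4348 0.1232 0.126 ]
 [0.4028 0.1621 0.126 ]
 [0.4008 0.1258 0.126 ]] [0.41934685 0.14253494 0.126     ]
blue handles [0.43018057 0.23779935 0.126     ]
[ 0.48866131 -0.27515439  0.003     ]
```

```bash
python3 -m pendant '[0,0,0.686,-0.9,-0.81,0,1, 0,0,0.686,-0.9,-0.81,0,1, 0,0,0.686,-0.9,-0.81,0,1, 0,0,0.686,-0.9,-0.81,0,1, 0,0,0.686,-0.9,-0.81,0,1, 0,0,0.686,-0.9,-0.81,0,1, 0,0,0.686,-0.9,-0.81,0,1, 0,0,0.686,-0.9,-0.81,0,1, 0,0,0.686,-0.9,-0.81,0,1, 0,0,0.686,-0.9,-0.81,0,1]' 40
python3 -m pendant '[0,0,0,-1,0.12,0,1, 0,0,0,-1,0.12,0,1, 0,0,0,-1,0.12,0,1]'
```

```text
t: 2.88
position: [0.3006, 0.4623, 0.2314]
orientation: [0.679, 0.734, 0.0, 0.0]
ft_force: [1.0, 0.2, 0.3]
grip_width: 0.0856
grip_force: 0.0
t: 3.13
position: [0.3217, 0.3584, 0.2311]
orientation: [0.678, 0.735, -0.001, 0.001]
ft_force: [-0.7, -1.3, -0.2]
grip_width: 0.0855
grip_force: 0.0
```

```bash
python3 -m pendant '[0,0,0,-1,0.12,0,1, 0,0,0,-1,0.12,0,1, 0,0,0,-1,0.12,0,1]'
python3 -m pendant '[0,0,0,-1,0.32,0,1, 0,0,0,-1,0.32,0,1, 0,0,0,-1,0.32,0,1]'
python3 -m pendant '[0,0,0,-1,0.22,0,1, 0,0,0,-1,0.22,0,1, 0,0,0,-1,0.22,0,1]'
python3 -m pendant '[0,0,0,-1,0.12,0,1, 0,0,0,-1,0.12,0,1, 0,0,0,-1,0.12,0,1]'
python3 -m pendant '[0,0,0,-1,0.12,0,1, 0,0,0,-1,0.12,0,1, 0,0,0,-1,0.12,0,1]'
python3 -m pendant '[0,0,0,-1,0.3,0,1, 0,0,0,-1,0.3,0,1, 0,0,0,-1,0.3,0,1, 0,0,0,-1,0.3,0,1]'
python3 - <<'E'
from h import *
p=np.array(env.state()["position"]);print(p,env.state()["joints"]);print(tool([.488,-.275,.13]))
E
```

```text
t: 3.38
position: [0.3413, 0.2595, 0.2314]
orientation: [0.678, 0.735, -0.001, 0.001]
ft_force: [-0.1, 0.4, -0.6]
grip_width: 0.0855
grip_force: 0.0
t: 3.63
position: [0.3818, 0.1633, 0.2317]
orientation: [0.678, 0.735, 0.0, 0.001]
ft_force: [0.5, -0.2, 0.3]
grip_width: 0.0854
grip_force: 0.0
t: 3.88
position: [0.4115, 0.0648, 0.2317]
orientation: [0.678, 0.735, -0.0, 0.001]
ft_force: [0.8, -0.2, -0.3]
grip_width: 0.0853
grip_force: 0.0
t: 4.13
position: [0.4311, -0.0343, 0.2318]
orientation: [0.679, 0.735, -0.0, 0.001]
ft_force: [0.8, -0.2, -1.0]
grip_width: 0.0854
grip_force: 0.0
t: 4.38
position: [0.4509, -0.1332, 0.2318]
orientation: [0.678, 0.735, -0.001, 0.002]
ft_force: [0.3, 0.3, 0.0]
grip_width: 0.0855
grip_force: 0.0
t: 4.72
position: [0.4891, -0.2305, 0.2312]
orientation: [0.679, 0.734, -0.001, 0.001]
ft_force: [0.9, -0.3, 0.7]
grip_width: 0.0853
grip_force: 0.0
[ 0.48907911 -0.23050223  0.23116451] [ 0.13838928  0.39133507  0.3701461   1.73085813 -0.15672202  1.04674897
  0.6392969 ]
[-0.43919503 -0.04563893  1.013199  ]
```

```bash
python3 -m pendant '[0,0,0,-0.43,-0.05,0.8,1, 0,0,0,-0.43,-0.05,0.8,1, 0,0,0,-0.43,-0.05,0.8,1, 0,0,0,-0.43,-0.05,0.8,1]'
python3 - <<'E'
from h import *
s=vision.capture("side");t=vision.capture("top")
a=cv2.resize(s["image"][70:190,250:410],(640,480),interpolation=cv2.INTER_CUBIC)
st=env.state();p=np.array(st["position"]);print(p,R.from_quat(st["orientation"]).as_euler("xyz",True))
print("tcp px",proj(s,p)[0],proj(s,[.488,-.275,.098])[0])
cv2.imwrite("pics/s1.png",a)
for l in["card_top","head_grip"]: where(s,t,l)
E
```

```text
t: 5.05
position: [0.4851, -0.2681, 0.149]
orientation: [0.678, 0.735, -0.001, -0.003]
ft_force: [0.0, 0.7, -0.1]
grip_width: 0.0852
grip_force: 0.0
[ 0.48745458 -0.26736667  0.15210843] [ 1.79974238e+02 -3.46395003e-02  9.46932022e+01]
tcp px [315.38200985 109.37031867] [314.65153836 119.98811369]
card_top [([314.1, 120.6], 0.9)] [([432.9, 228.2], 0.83), ([423.0, 227.0], 0.72)] [ 0.4887 -0.2803  0.0899] 0.0006
head_grip [([316.0, 131.0], 0.8)] [([429.9, 230.4], 0.7)] [ 0.4842 -0.2837  0.0364] 0.0024
```

View pics/s1.png

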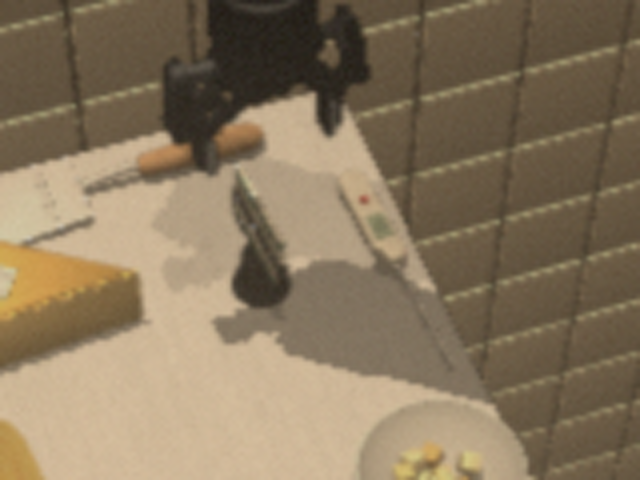

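The open fingers (about (205,140) and (335,110) in the crop) straddle the card at (250,220), so I can go down.

```bash
python3 -m pendant '[0,0,0,-0.07,0,0.4,1, 0,0,0,-0.07,0,0.7,1, 0,0,0,-0.07,0,1,1, 0,0,0,-0.07,0,1,1]'
python3 -m pendant '[0,0,0,0,0,0.09,1, 0,0,0,0,0,0.09,1]' 
python3 - <<'E'
from h import *
p=env.state()["position"];print(p, tool([.488,-.275,.042]))
E
```

```text
t: 5.68
position: [0.4857, -0.2729, 0.0476]
orientation: [0.678, 0.735, -0.001, -0.003]
ft_force: [-0.8, 0.1, 0.8]
grip_width: 0.0857
grip_force: 0.0
t: 5.85
position: [0.4881, -0.2751, 0.0428]
orientation: [0.678, 0.735, 0.0, 0.0]
ft_force: [-0.2, 0.2, 0.3]
grip_width: 0.0855
grip_force: 0.0
[ 0.48805992 -0.27513603  0.0427956 ] [ 0.00140709 -0.00049231  0.00795523]
```

```bash
python3 -m pendant '[0,0,0,0,0,0,0, 0,0,0,0,0,0,0, 0,0,0,0,0,0,0, 0,0,0,0,0,0,0, 0,0,0,0,0,0,0, 0,0,0,0,0,0,0, 0,0,0,0,0,0,0, 0,0,0,0,0,0,0, 0,0,0,0,0,0,0, 0,0,0,0,0,0,0]' 45
python3 -m pendant '[0,0,0,0,0,-0.5,0, 0,0,0,0,0,-1,0, 0,0,0,0,0,-1,0, 0,0,0,0,0,-1,0]'
```

```text
t: 6.68
position: [0.4873, -0.2751, 0.0421]
orientation: [0.678, 0.735, -0.0, -0.0]
ft_force: [0.3, 0.3, -1.6]
grip_width: 0.0071
grip_force: 45.7
t: 7.02
position: [0.4895, -0.2768, 0.1466]
orientation: [0.678, 0.735, 0.001, 0.004]
ft_force: [0.1, -0.4, -2.3]
grip_width: 0.0072
grip_force: 45.8
```

```bash
python3 -m pendant '[0,0,0.052,0.5,0.3,-0.2,0, 0,0,0.052,0.96,0.58,-0.2,0, 0,0,0.052,0.96,0.58,-0.2,0, 0,0,0.052,0.96,0.58,-0.2,0, 0,0,0.052,0.96,0.58,-0.2,0]'
python3 -m pendant '[0,0,0,0.4,0.2,0,0, 0,0,0,0.8,0.4,0,0, 0,0,0,1,0.5,0,0, 0,0,0,1,0.5,0,0, 0,0,0,1,0.5,0,0]'
python3 - <<'E'
from h import *
s=vision.capture("side");t=vision.capture("top")
m=vision.cut_out(s,"stand")[0];print("stand side",m["extent"],m["p"])
for c in(s,t): print(np.round([q["uv"] for q in vision.place_of(c,"stand_shoulder")[:2]],1),np.round([q["uv"] for q in vision.place_of(c,"stand")[:2]],1))
st=env.state();p=st["position"];print(p,R.from_quat(st["orientation"]).as_euler("xyz",True))
f=lambda c,x,y,w,h:cv2.resize(c["image"][y:y+h,x:x+w],(400,400),interpolation=cv2.INTER_CUBIC)
cv2.imwrite("pics/b1.png",np.hstack([f(s,265,145,80,80),f(t,295,145,80,80)]))
for z in(.004,.008): print(at_z(t,(327.5,185.5),z))
E
```

```text
t: 7.43
position: [0.5382, -0.172, 0.1611]
orientation: [0.706, 0.708, -0.0, -0.001]
ft_force: [-0.2, -1.2, -1.6]
grip_width: 0.0071
grip_force: 45.7
t: 7.85
position: [0.5875, -0.0741, 0.161]
orientation: [0.707, 0.708, -0.001, -0.001]
ft_force: [-1.3, -1.3, -0.9]
grip_width: 0.0075
grip_force: 45.6
stand side [284.7, 192.8, 321.9, 228.2] 0.65
[[303.6 200.7]] [[304.1 206.8]]
[[244.7 261. ]] []
[ 0.58730572 -0.07630877  0.16235885] [-1.79995684e+02  1.97080084e-02  8.98068223e+01]
[ 0.5991035  -0.04538723  0.004     ]
[ 0.59860112 -0.04534671  0.008     ]
```

View pics/b1.png

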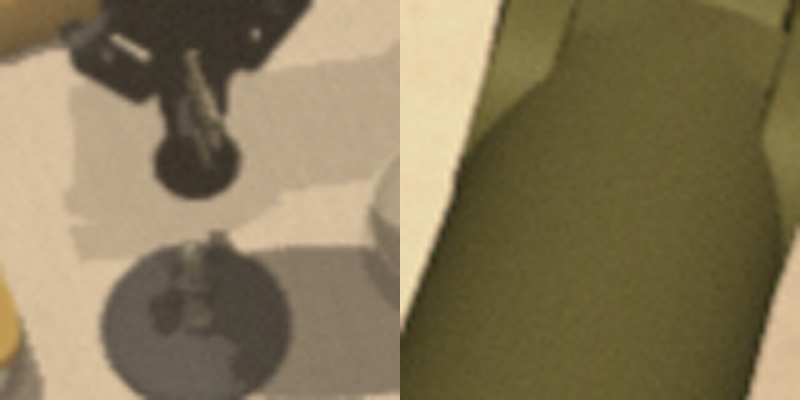

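```bash
python3 - <<'E'
from h import *
from scipy.optimize import least_squares
s=vision.capture("side");t=vision.capture("top")
for n,c,roi in(("s0",s,(280,188,330,232)),("t0",t,(300,158,355,212))):
    im=cv2.imread(f"pics/{n}.png");g=cv2.cvtColor(im,cv2.COLOR_BGR2GRAY)
    x0,y0,x1,y1=roi;m=(g[y0:y1,x0:x1]<110).astype(np.uint8)
    k=max(cv2.findContours(m,cv2.RETR_EXTERNAL,cv2.CHAIN_APPROX_NONE)[0],key=cv2.contourArea)
    e=cv2.fitEllipse(cv2.convexHull(k));ctr=np.array(e[0])+[x0,y0];print(n,"foot",ctr,e[1],at_z(c,ctr,.005))
    d={"s0":cv2.resize(im[180:240,270:340],(560,480),interpolation=cv2.INTER_CUBIC),"t0":cv2.resize(im[155:215,292:362],(560,480),interpolation=cv2.INTER_CUBIC)}[n]
    cv2.imwrite(f"pics/{n}z.png",cv2.resize(d,(400,343)))
cv2.imwrite("pics/st.png",np.hstack([cv2.imread("pics/s0z.png"),cv2.imread("pics/t0z.png")]))
p=env.state()["position"];print(p,"flange bottom pred px",proj(s,np.array(p)-[0,0,.042]),"card top pred",proj(s,np.array(p)+[0,0,.056]))
for q in([.602,-.047,.087],[.602,-.047,.06],[.602,-.047,.005]): print(q,proj(s,q)[0].round(1),proj(t,q)[0].round(1))
E
```

```text
s0 foot [303.82707787 210.16050339] (32.63775634765625, 36.90299606323242) [ 0.60126346 -0.0414712   0.005     ]
t0 foot [327.10586739 185.16357422] (43.888389587402344, 44.17771530151367) [ 0.59981212 -0.04442592  0.005     ]
[ 0.587516   -0.0756676   0.16237784] flange bottom pred px [[303.295179   176.68209663]] card top pred [[301.94454744 154.76348085]]
[0.602, -0.047, 0.087] [301.9 193.2] [328.5 179.7]
[0.602, -0.047, 0.06] [302.3 198.5] [328.4 181.3]
[0.602, -0.047, 0.005] [303.  208.7] [328.2 184.3]
```

View pics/st.png

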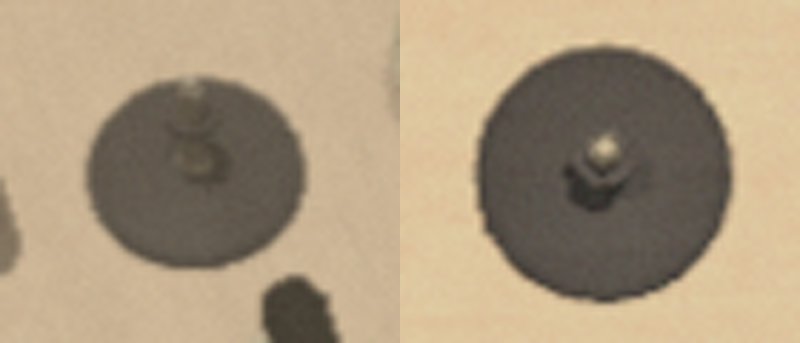

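The side view shows the post tip at (303.3,194.9) and the held flange at (304.3,177.2). The top view shows the post tip at (327.5,181). That puts the post at about (0.5995, −0.044).

```bash
python3 -m pendant '[0,0,-0.002,0.2,0.06,0,0, 0,0,-0.002,0.31,0.12,0,0, 0,0,-0.002,0.31,0.12,0.2,0, 0,0,-0.002,0.31,0.12,0.25,0, 0,0,-0.002,0.31,0.12,0.25,0, 0,0,-0.002,0.31,0.12,0.25,0]'
python3 - <<'E'
from h import *
s=vision.capture("side");p=env.state()["position"];print(p,tool([.5995,-.0442,.137]))
f=cv2.resize(s["image"][145:225,260:350],(720,600)[::1],interpolation=cv2.INTER_CUBIC) if 0 else cv2.resize(s["image"][160:225,270:340],(560,520),interpolation=cv2.INTER_CUBIC)
cv2.imwrite("pics/b2.png",f)
E
```

```text
t: 8.8
position: [0.5995, -0.0443, 0.1372]
orientation: [0.707, 0.708, -0.001, -0.0]
ft_force: [0.5, -0.1, -1.2]
grip_width: 0.007
grip_force: 45.6
[ 0.59989164 -0.04451752  0.13769664] [ 0.00318312 -0.00391314  0.00696458]
```

View pics/b2.png

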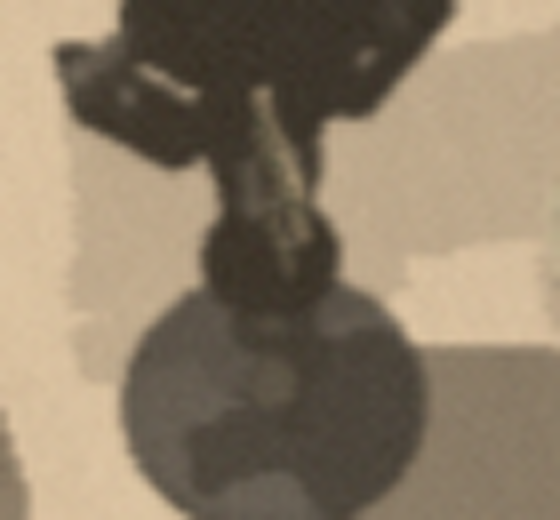

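Flange (271,260) sits over the post and collar (270,330), so I'll descend gently.

```bash
python3 -m pendant '[0,0,0,0,0.005,0.05,0, 0,0,0,0,0.005,0.1,0, 0,0,0,0,0.005,0.13,0, 0,0,0,0,0.005,0.16,0, 0,0,0,0,0.005,0.16,0, 0,0,0,0,0.005,0.16,0]'
```

```text
t: 9.35
position: [0.6002, -0.044, 0.1211]
orientation: [0.707, 0.708, -0.0, -0.0]
ft_force: [1.3, -0.3, -1.7]
grip_width: 0.0071
grip_force: 45.7
```

No contact yet, and the head is 8 mm over the post. I'll continue down.

```bash
python3 -m pendant '[0,0,0,0,0,0.04,0, 0,0,0,0,0,0.08,0, 0,0,0,0,0,0.12,0, 0,0,0,0,0,0.15,0, 0,0,0,0,0,0.15,0, 0,0,0,0,0,0.15,0]'
```

```text
t: 9.85
position: [0.6002, -0.044, 0.106]
orientation: [0.706, 0.708, -0.0, -0.0]
ft_force: [1.0, -0.5, -2.2]
grip_width: 0.0072
grip_force: 45.6
```

```bash
python3 -m pendant '[0,0,0,0,0,0.02,0, 0,0,0,0,0,0.03,0, 0,0,0,0,0,0.04,0, 0,0,0,0,0,0.045,0, 0,0,0,0,0,0.045,0]'; python3 -m pendant '[0,0,0,0,0,0.01,0, 0,0,0,0,0,0.01,0, 0,0,0,0,0,0.01,0]'
```

```text
t: 10.27
position: [0.6003, -0.0439, 0.102]
orientation: [0.706, 0.708, 0.0, 0.0]
ft_force: [-0.1, -0.9, 0.5]
grip_width: 0.0072
grip_force: 45.9
t: 10.52
position: [0.6005, -0.044, 0.102]
orientation: [0.706, 0.708, 0.0, 0.0]
ft_force: [-2.8, 0.4, 8.7]
grip_width: 0.0074
grip_force: 47.3
```

Contact came at 0.102 with 8.7 N, which is the expected seat. I'll release and rise.

```bash
python3 -m pendant '[0,0,0,0,0,0,1, 0,0,0,0,0,0,1, 0,0,0,0,0,0,1, 0,0,0,0,0,0,1, 0,0,0,0,0,0,1, 0,0,0,0,0,0,1]'; python3 -m pendant '[0,0,0,0,0,-0.3,1, 0,0,0,0,0,-0.7,1, 0,0,0,0,0,-1,1, 0,0,0,0,0,-1,1]'
python3 -m pendant '[0,0,0,0.5,-0.5,-0.3,1, 0,0,0,1,-1,-0.3,1, 0,0,0,1,-1,-0.3,1, 0,0,0,1,-1,-0.3,1]'
python3 -m pendant '[0,0,0,0.6,-0.75,0,1, 0,0,0,0.6,-0.75,0,1, 0,0,0,0.6,-0.75,0,1]'
python3 - <<'E'
from h import *
s=vision.capture("side");t=vision.capture("top");print(env.state()["position"])
for l in["card_top","head_grip","clip_grip","clip_red"]: where(s,t,l)
f=lambda c,x,y,w,h:cv2.resize(c["image"][y:y+h,x:x+w],(400,300),interpolation=cv2.INTER_CUBIC)
cv2.imwrite("pics/c1.png",np.vstack([np.hstack([f(s,265,160,80,60),f(t,290,150,80,60)]),np.hstack([f(s,355,205,80,60),f(t,190,230,80,60)])]))
print("pred card top",proj(s,[.6003,-.044,.158]),proj(t,[[.6003,-.086,.158],[.6003,-.002,.158]]))
E
```

```text
t: 11.02
position: [0.6003, -0.0439, 0.1007]
orientation: [0.706, 0.708, -0.0, -0.0]
ft_force: [-0.8, 0.3, 0.2]
grip_width: 0.0788
grip_force: 0.0
t: 11.35
position: [0.6033, -0.045, 0.2073]
orientation: [0.707, 0.708, 0.003, 0.004]
ft_force: [1.6, -0.7, 0.5]
grip_width: 0.0854
grip_force: 0.0
t: 11.68
position: [0.497, 0.0592, 0.2311]
orientation: [0.705, 0.709, 0.0, -0.001]
ft_force: [-0.4, -0.2, -1.3]
grip_width: 0.0855
grip_force: 0.0
t: 11.93
position: [0.4203, 0.1191, 0.2304]
orientation: [0.705, 0.709, -0.001, -0.002]
ft_force: [-0.1, 0.3, 0.4]
grip_width: 0.0853
grip_force: 0.0
[0.42281865 0.11782879 0.23091442]
card_top [([299.1, 177.2], 0.89)] [([328.5, 175.3], 0.71)] [ 0.6036 -0.0474  0.1635] 0.0029
head_grip [([306.6, 190.0], 0.81)] [([326.9, 182.0], 0.76)] [ 0.592 -0.042  0.106] 0.0024
clip_grip [([390.5, 243.4], 0.66), ([390.7, 227.2], 0.58)] [] 
clip_red [([392.4, 234.9], 0.47)] [([327.6, 185.0], 0.75)] [0.5006 0.0468 0.069 ] 0.129
pred card top [[301.87597225 179.24455786]] [[347.12361713 175.77650317]
 [307.85030365 176.15474051]]
```

View pics/c1.png

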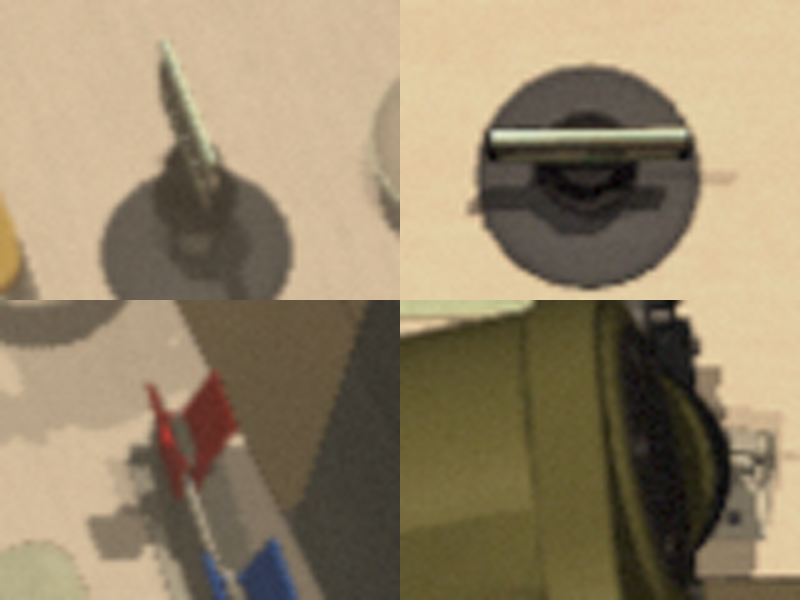

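The card is square: its top edge in the top view is level at row 176, columns 307.6–347.8. Now for the clip at about (0.4203, 0.1425), yaw −5°.

```bash
python3 -m pendant '[0,0,0.058,0.24,-0.02,0,1, 0,0,0.058,0.24,-0.02,0.3,1, 0,0,0.058,0.24,-0.02,0.6,1, 0,0,0.058,0.24,-0.02,0.9,1, 0,0,0.058,0.24,-0.02,0.9,1, 0,0,0.058,0.24,-0.02,0.9,1]' 30
python3 - <<'E'
from h import *
s=vision.capture("side");t=vision.capture("top");st=env.state();print(st["position"],R.from_quat(st["orientation"]).as_euler("xyz",True),tool([.4203,.1425,.094]))
cv2.imwrite("pics/d1.png",cv2.resize(s["image"][190:280,340:460],(800,600),interpolation=cv2.INTER_CUBIC))
print(proj(s,[[.4203,.1425,.126],[.4203,.1245,.126],[.4203,.1605,.126]]), proj(s,st["position"]))
E
```

```text
t: 12.93
position: [0.4225, 0.139, 0.1402]
orientation: [0.738, 0.674, -0.002, -0.0]
ft_force: [-0.6, 0.6, 0.3]
grip_width: 0.0856
grip_force: 0.0
[0.42400326 0.13955061 0.14202425] [ 1.79923237e+02 -2.45338690e-02  8.48323719e+01] [ 0.02583288 -0.04018193  0.48020019]
[[392.69935495 224.45068179]
 [389.86818349 218.61292733]
 [395.57237368 230.37472354]] [[391.61064558 220.78118918]]
```

View pics/d1.png

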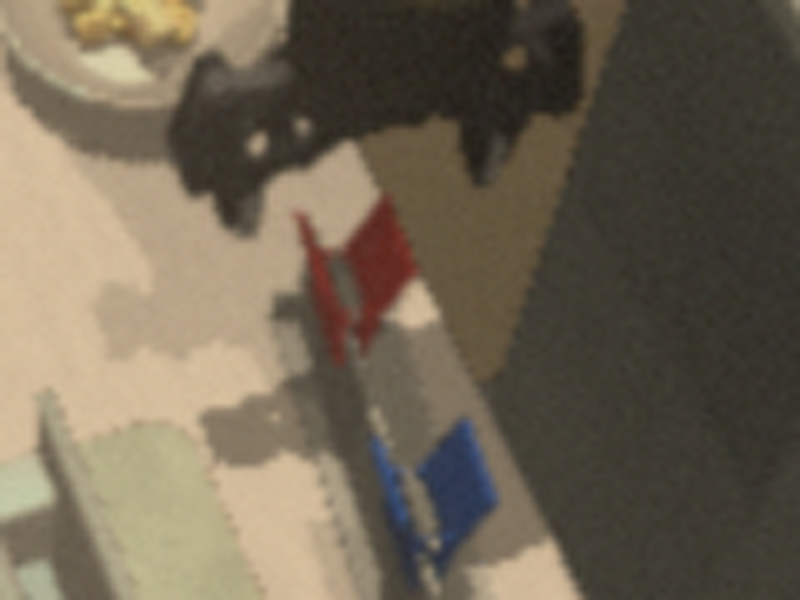

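Both fingers, with tips at (245,230) and (485,180) in the crop, are clear outside the red handles (297,212)–(418,275). Next is down and squeeze.

```bash
python3 -m pendant '[0,0,0,0.03,-0.03,0.1,1, 0,0,0,0.03,-0.03,0.3,1, 0,0,0,0.03,-0.03,0.46,1, 0,0,0,0.03,-0.03,0.46,1, 0,0,0,0.03,-0.03,0.46,1]'
python3 - <<'E'
from h import *
print(env.state()["position"],tool([.4203,.1425,.094]))
E
```

```text
t: 13.45
position: [0.4209, 0.143, 0.0959]
orientation: [0.738, 0.675, 0.0, 0.0]
ft_force: [-0.3, 0.3, -0.3]
grip_width: 0.0857
grip_force: 0.0
[0.42089579 0.14304144 0.09587212] [-0.00593593 -0.00546355  0.01871392]
```

```bash
python3 -m pendant '[0,0,0,0,0,0.02,0, 0,0,0,0,0,0.02,0, 0,0,0,0,0,0.02,0, 0,0,0,0,0,0.02,0, 0,0,0,0,0,0.02,0, 0,0,0,0,0,0.02,0, 0,0,0,0,0,0.02,0, 0,0,0,0,0,0.02,0, 0,0,0,0,0,0.02,0, 0,0,0,0,0,0.02,0]' 30
python3 - <<'E'
from h import *
s=vision.capture("side");st=env.state();print(st["position"],R.from_quat(st["orientation"]).as_euler("xyz",True),st["grip_width"],st["ft_force"])
E
```

```text
t: 14.28
position: [0.4202, 0.143, 0.0927]
orientation: [0.738, 0.675, -0.0, -0.0]
ft_force: [-0.2, -0.4, -0.1]
grip_width: 0.015
grip_force: 35.6
[0.42019355 0.14299283 0.09273939] [-1.79991420e+02  4.85131396e-03  8.48869174e+01] 0.015480930997232608 [ 0.54279912 -0.07411788 -0.28005278]
```

Width is 15 mm (the gauge reads about 1 mm low), so the clip is fully squeezed. I'll lift.

```bash
python3 -m pendant '[0,0,0,0,0,-0.15,0, 0,0,0,0,0,-0.35,0, 0,0,0,0,0,-0.6,0, 0,0,0,0,0,-0.8,0, 0,0,0,0,0,-1,0, 0,0,0,0,0,-1,0]'
python3 -m pendant '[0,0,0,-0.2,0,-0.2,0, 0,0,0,-0.5,0,-0.4,0, 0,0,0,-0.8,0,-0.4,0, 0,0,0,-0.9,0,-0.4,0, 0,0,0,-0.9,0,-0.4,0, 0,0,0,-0.9,0,-0.4,0]'
python3 - <<'E'
from h import *
s=vision.capture("side");t=vision.capture("top");st=env.state();print(st["position"],R.from_quat(st["orientation"]).as_euler("xyz",True))
cv2.imwrite("pics/e1.png",cv2.resize(s["image"][160:280,300:460],(800,600),interpolation=cv2.INTER_CUBIC))
for l in["clip_grip","clip_jaw_a","clip_jaw_b","clip_blue_center"]: where(s,t,l)
E
```

```text
t: 14.83
position: [0.422, 0.1434, 0.196]
orientation: [0.738, 0.675, 0.003, 0.001]
ft_force: [0.9, 0.3, 0.5]
grip_width: 0.0153
grip_force: 35.6
t: 15.33
position: [0.4119, 0.0534, 0.2323]
orientation: [0.738, 0.674, -0.0, -0.0]
ft_force: [-0.1, 1.0, -1.1]
grip_width: 0.0159
grip_force: 35.6
[0.41207701 0.05450784 0.23217924] [-1.79940004e+02 -2.46333166e-05  8.49611645e+01]
clip_grip [([388.6, 170.8], 0.64)] [] 
clip_jaw_a [([380.0, 182.4], 0.78), ([392.6, 183.7], 0.56)] [] 
clip_jaw_b [([380.0, 182.4], 0.78), ([392.6, 183.7], 0.56)] [] 
clip_blue_center [([401.2, 266.3], 0.7)] [([200.6, 255.0], 0.51), ([325.4, 179.3], 0.43)] [0.4348 0.2417 0.0892] 0.001
```

View pics/e1.png

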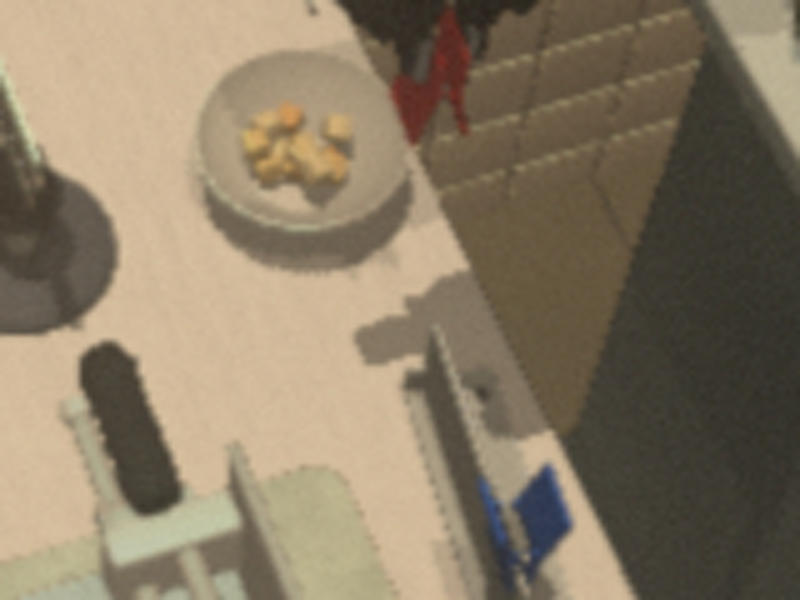

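The red clip is open in the gripper with tips at (410,130) and (462,130) in the crop. The blue clip is still on the strip. Now to the card.

```bash
python3 -m pendant '[0,0,-0.057,-0.2,0.3,0,0, 0,0,-0.057,-0.42,0.6,0,0, 0,0,-0.057,-0.42,0.94,0,0, 0,0,-0.057,-0.42,0.94,0,0, 0,0,-0.057,-0.42,0.94,0,0]'
python3 -m pendant '[0,0,0,-0.2,0.3,0,0, 0,0,0,-0.4,0.6,0,0, 0,0,0,-0.49,0.9,0,0, 0,0,0,-0.49,0.97,0,0, 0,0,0,-0.49,0.97,0,0, 0,0,0,-0.49,0.97,0,0]'
python3 - <<'E'
from h import *
s=vision.capture("side");t=vision.capture("top");st=env.state();p=np.array(st["position"]);print(p,R.from_quat(st["orientation"]).as_euler("xyz",True),st["grip_width"],tool([.6003,-.0442,.174]))
for l in["clip_jaw_a","clip_grip","card_top"]: where(s,t,l)
print("pred tips",proj(s,[p+[.014,0,-.036],p-[.014,0,.036]]),"card top",proj(s,[.6003,-.0442,.158]))
cv2.imwrite("pics/f1.png",cv2.resize(s["image"][140:215,260:360],(800,600),interpolation=cv2.INTER_CUBIC))
E
```

```text
t: 16.25
position: [0.5033, 0.0027, 0.2321]
orientation: [0.707, 0.707, -0.001, 0.0]
ft_force: [-0.0, -1.4, 0.4]
grip_width: 0.015
grip_force: 35.6
t: 16.75
position: [0.5979, -0.045, 0.2323]
orientation: [0.707, 0.707, -0.001, -0.001]
ft_force: [0.7, -0.5, -0.9]
grip_width: 0.0156
grip_force: 35.6
[ 0.59757504 -0.04483781  0.23282391] [-1.79928527e+02 -4.42026576e-02  9.00657586e+01] 0.015379176622199137 [0.00589298 0.02799067 0.58820936]
clip_jaw_a [([300.3, 171.7], 0.52), ([300.8, 178.0], 0.3)] [] 
clip_grip [([301.1, 160.2], 0.7), ([261.9, 157.9], 0.15)] [] 
card_top [([349.2, 138.0], 0.71), ([302.3, 179.5], 0.66)] [] 
pred tips [[296.97995114 171.57215645]
 [307.44546875 168.60099604]] card top [[301.85243264 179.1847951 ]]
```

```bash
python3 -m pendant '[0,0,0,0.005,0.028,0,0, 0,0,0,0.005,0.028,0.15,0, 0,0,0,0.005,0.028,0.3,0, 0,0,0,0.005,0.028,0.3,0, 0,0,0,0.005,0.028,0.3,0]'
python3 - <<'E'
from h import *
s=vision.capture("side");st=env.state();p=np.array(st["position"])
im=s["image"].astype(int);m=(im[...,2]>90)&(im[...,1]<60)&(im[...,0]<70);m[:,:280]=0;m[:,325:]=0;m[215:]=0;m[:140]=0
v,u=np.nonzero(m);print(p,"red",u.min(),u.max(),v.min(),v.max(),m.sum())
for r in range(v.min(),v.max()+1): print(r,"".join("#" if x else "." for x in m[r,285:320]))
print("pred tips outer",proj(s,[p+[.016,0,-.036],p+[-.016,0,-.036]]).round(1),"card top",proj(s,[[.6003,-.086,.158],[.6003,-.002,.158]]).round(1))
print(tool([.6003,-.0442,.174]))
E
```

```text
t: 17.57
position: [0.6016, -0.0452, 0.2023]
orientation: [0.707, 0.707, -0.001, -0.001]
ft_force: [0.8, 0.1, -0.4]
grip_width: 0.0152
grip_force: 35.6
[ 0.60209318 -0.04539822  0.20312095] red 296 305 159 183 67
159 .................#.................
160 .................#.................
161 ..................#................
162 .................##................
163 .................###...............
164 .................###...............
165 ..................##...............
166 .................###...............
167 ................####...............
168 ..............##..###..............
169 ...............#...##..............
170 ...............#....#..............
171 ...............#....#..............
172 ...............#...................
173 ..............##...................
174 ...........#.####...#..............
175 ............####...................
176 ...........######..................
177 ............####...................
178 ............####...................
179 .............##....................
180 .............##....................
181 .............##....................
182 ..............#....................
183 ..............#....................
pred tips outer [[295.  178.7]
 [306.8 175.4]] card top [[297.  166.9]
 [306.9 192. ]]
[ 0.01203818 -0.01789885  0.29120918]
```

```bash
python3 -m pendant '[0,0,0,0.01,-0.01,0.1,0, 0,0,0,0.01,-0.01,0.2,0, 0,0,0,0.01,-0.01,0.28,0, 0,0,0,0.01,-0.01,0.28,0, 0,0,0,0.01,-0.01,0.28,0, 0,0,0,0.01,-0.01,0.28,0, 0,0,0,0.01,-0.01,0.28,0]'
python3 - <<'E'
from h import *
s=vision.capture("side");t=vision.capture("top")
for i in range(3):
    vision.capture("top");st=env.state();print(np.round(st["position"],4),R.from_quat(st["orientation"]).as_euler("xyz",True).round(2),st["grip_width"],np.round(st["ft_force"],1))
p=np.array(st["position"])
im=s["image"].astype(int);hsv=cv2.cvtColor(s["image"],cv2.COLOR_BGR2HSV)
red=((hsv[...,0]<8)|(hsv[...,0]>172))&(hsv[...,1]>130)&(hsv[...,2]>50)
pale=(im.min(2)>95)
for r in range(163,202): print(r,"".join("#" if a else("o" if b else ".") for a,b in zip(red[r,285:322],pale[r,285:322])))
print("pred tips outer",proj(s,[p+[.016,0,-.036],p+[-.016,0,-.036]]).round(1),"card top",proj(s,[[.6003,-.086,.158],[.6003,-.002,.158]]).round(1))
print(tool([.6003,-.0442,.174]))
where(s,t,"clip_jaw_a");where(s,t,"card_top");where(s,t,"clip_grip")
E
```

```text
t: 18.2
position: [0.6012, -0.0445, 0.1751]
orientation: [0.707, 0.707, 0.0, 0.0]
ft_force: [0.4, -0.3, 0.3]
grip_width: 0.0156
grip_force: 35.6
[ 0.6011 -0.0444  0.1751] [179.96   0.    90.02] 0.015371329667668882 [ 0.1 -0.  -0.7]
[ 0.6011 -0.0444  0.1751] [179.97   0.    90.02] 0.015494232050687267 [-0.3  0.5 -1.3]
[ 0.601  -0.0444  0.175 ] [179.98  -0.    90.01] 0.015223998802292301 [ 0.6  0.  -0.3]
163 ....ooo........oooo..............oooo
164 ...............oo...............ooooo
165 ...............oo..............oooooo
166 ...............oo.#.......ooooooooooo
167 ...............oo.#.......ooooooooooo
168 ...............oo.#.......ooooooooooo
169 ...............oo.##......ooooooooooo
170 ...............oo.##......ooooooooooo
171 ................o..#......ooooooooooo
172 oo....oo..........###.....ooooooooooo
173 oooooooo.......######....oooooooooooo
174 ooooooooo......#######...oooooooooooo
175 ooooooooo......##..###..ooooooooooooo
176 ooooooooo.......#...##.oooooooooooooo
177 oooooooooo......#...##ooooooooooooooo
178 oooooooooo......#...#.ooooooooooooooo
179 ooooooooooo.....#.
[... 583 characters left out ...]
............oooooooooooo
194 oooooooooooo..............ooooooooooo
195 ooooooooooo.................ooooooooo
196 ooooooooo.....................ooooooo
197 oooooooo.......................oooooo
198 ooooooo.........................ooooo
199 oooooo...........................oooo
200 ooooo.............................ooo
201 oooo...............................oo
pred tips outer [[296.1 184.9]
 [307.6 181.6]] card top [[297.  166.9]
 [306.9 192. ]]
[ 0.00156737 -0.007118    0.01031797]Traceback (most recent call last):
  File "<stdin>", line 12, in <module>
  File "h.py", line 19, in where
    a=vision.place_of(s,l);b=vision.place_of(t,l)
ValueError: only the last four pictures can be asked about
```

```bash
python3 -m pendant '[0,0,0,0,-0.007,0.02,0, 0,0,0,0,-0.007,0.03,0, 0,0,0,0,-0.007,0.03,0, 0,0,0,0,-0.007,0.03,0, 0,0,0,0,-0.007,0.03,0, 0,0,0,0,-0.007,0.03,0]'
python3 - <<'E'
from h import *
s=vision.capture("side");t=vision.capture("top");st=env.state();print(st["position"],st["grip_width"],st["ft_force"])
for l in["clip_jaw_a","card_top","clip_grip","head_grip","clip_red"]: where(s,t,l)
p=np.array(st["position"]);print(proj(s,[p+[.014,0,-.036],p-[.014,0,.036]]).round(1))
print(workorder.finish_job())
E
```

```text
t: 18.95
position: [0.6002, -0.0443, 0.1718]
orientation: [0.707, 0.707, -0.0, 0.0]
ft_force: [-0.1, -0.0, -0.6]
grip_width: 0.0155
grip_force: 35.6
[ 0.60025426 -0.04429096  0.17180176] 0.015285969139346637 [ 0.36836101  0.38681012 -1.01096304]
clip_jaw_a [([298.7, 188.7], 0.7), ([403.7, 267.0], 0.62)] [] 
card_top [([300.8, 179.4], 0.79)] [] 
clip_grip [([302.7, 199.7], 0.7), ([303.7, 175.1], 0.43)] [([423.4, 160.2], 0.67), ([330.1, 255.3], 0.51)] [ 0.6241 -0.2618 -0.1915] 0.087
head_grip [([305.0, 190.7], 0.72)] [] 
clip_red [([304.7, 182.1], 0.64)] [] 
[[297.1 185.3]
 [307.2 182.4]]
the job is handed in; nothing more can be done
None
```

I handed the job in at about 19 s: the head is home on the shoulder with the card square. The red clip is held squeezed open astride the middle of the card's top edge, jaw tips about 22 mm down by my estimate, with no contact force at the wrist; the blue clip is still on the strip.

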